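Open the scone case for the judge

ROBOT

A 6-joint arm with a two-finger parallel gripper is mounted at the origin on the work surface. World frame = base frame: x ahead of the robot, y to its left, z up, the work surface at z = 0. Lengths are in m, angles in rad, forces in N, time in s.
With the tool pointing down it reaches from about 0.4 to 0.925 m from the base axis. Payload 12.5 kg.
Tool frame: the origin (TCP) lies on the mounting face of the last link; the fingertips stand 190 mm ahead of it and the grasp point (between the pads) lies 171 mm ahead of it; z points along the fingers, x is the direction in which the jaws open and shut, and the axes are right-handed (so a half turn about z gives the same grasp; the last joint's range is limited). The gripper opens to 95 mm and grips with 3 to 60 N. Pads are 20 mm wide; open, the fingers measure 119 mm over their backs; the gripper's body (75 mm by 180 mm) begins 59 mm behind the grasp point.
Start: joints at [1.195, 0.491, 1.559, -0, 1.092, -0.106], TCP at [0.167, 0.602, 0.405] pointing down, gripper open.
Joint ranges: [-3.1, 3.1], [-0.84, 2.19], [0.05, 2.79], [-1.13, 4.28], [0.06, 2.93], [-2.69, 2.69]. Speed limits (rad/s): [2.22, 2.22, 2.79, 3.14, 3.14, 3.14].

INTERFACE

Orientations are given as a unit quaternion [x, y, z, w].
In Python, from station import status, snapshot, ctrl gives the robot as it stands. The module is installed in compiled form; this text tells all that it offers.
- The arm moves only by the tool drive_tool, never from a script. Its argument "steps" is a list of rows, each an object of numbers: "tx", "ty", "tz": the shift along the world's x, y, z in m; "turn": the turn about the world's z in rad; "gripper": the closure, from -1 (fully open) to 1 (shut). A call has 1 to 8 rows; each row shifts and turns the pose as measured when the row begins; what a row does not reach is not made up. A row lasts 1/12 s, in which the tool goes at most 41.7 mm and 7.16 degrees, less where a joint would pass 70% of its speed; a pose out of reach is approached as far as the arm can. A call is refused whole if a number of a shift passes 0.0417 or a number of a turn 0.125, either way. A call with a gripper value outside its range is refused whole. The fingers move at their own pace and stop on an object; "grip_force" is the grip in N (left out, the last holds). Time passes only in rows, so rows that do not move let the fingers close. It gives the time, the measured TCP pose, the force and the opening at its end, in the units of the state.
- status.get_state(): the state, without advancing time (a new reading comes with each control period).
- snapshot(name): name is "side" or "top" or "wrist"; returns a dict with "frame" (400x640x3 uint8, red, green, blue), "z_map" (400x640 float32, m along the optical axis (not along the pixel's ray), 0 where there is no reading), "fovy" (degrees; the focal length in pixels is half the picture's height over the tangent of half this angle, whatever the lens; pixels are square), "cx", "cy" (the principal point, pixels), "extrinsics" (4x4, takes a point from world to camera coordinates). Camera axes: x right, y up, looking along -z (the intrinsics and any distortion apply to the point x, -y, -z); pixel columns grow to the right and rows downward; lengths in m; the calibration is good to about 2 mm. A picture is of the moment at which its call begins.
- ctrl.close_job(): hands the job in, once; it reports no verdict.
The state is a dict: "t": time; "joints": joint angles; "joint_vel": joint speeds; "joint_torque": joint torques, N m; "position": TCP position; "ee_rot": TCP orientation; "contact_force": force on the tool from outside, world axes, zero at the start; "wrist_torque": the same for the moment, N m; "width": finger opening in m.
Only numpy, scipy, OpenCV 4.12 (cv2) and the standard library are available. Lean on these libraries where they do the work, as an engineer would, in place of code of your own. Each camera call takes 0.05 s, during which the arm holds its last target. There are 200 camera calls.

TASK

The judge wants to try the scones. Open the show case that holds the scones: lift its sliding lid clear of the red bumps by the black handle, slide it all the way open over the fixed top, and let it back down onto its rails. Leave the lid of the loaf case shut.

Things in the scene. Friction and masses are not known exactly. Their poses are not given: they have to be found in the camera images.
- scone_handle (a point): Middle of the black handle on the sliding lid of the case with six round scones. Handle: 22 mm along the travel, 50 across, 40 tall; it reaches 18 mm above and 22 below this point, down to the flat lid (130 mm along, 134 across, white frame, clear panes). Point 118 mm above the table, lid down. +y: the way the lid slides open, level; z up. The lid slides and rises but cannot turn.
- scone_lid (a joint): How far the scone case's lid has slid open, m: 0 shut, 0.130 at the end stop; starts at 0 to 0.005. Two white ears on its sides rest on aluminium rails; on each rail a red bump, 8 mm high and 12 long, begins 6 mm ahead of the shut lid's ears and blocks them until the lid is lifted. Sliding friction about 1.5 N.
- scone_lift (a joint): How far that lid is raised straight up, m: 0 on its rails, 0.045 at most. It passes the bumps when raised more than 0.008 (0.015 to 0.025 is comfortable) and sinks by its weight (0.25 to 0.5 kg) when let go.
- loaf_handle (a point): The same point and axes on the other case's lid, alike but for one long brown loaf inside; it is to stay shut. Each case is a clear box on a wooden base, 190 mm across by 300 along the travel, rails 88 mm above the table; it does not shift. Beside the lid lies a fixed clear top, under the lid's path; only the handles stand higher than the lids.

How it is judged:
On the way:
1. the scone case's lid is lifted clear of the bumps while still on the shut side (value of joint scone_lift above 0.007 m and value of joint scone_lid below 0.03 m).
At the end, for the whole second after the job is handed in: The scone case's lid is open to within 20 mm of its end stop (slid more than 110 mm of 130), down on its rails (raised less than 3 mm) and still, and the loaf case's lid has not moved more than 15 mm (value of joint scone_lid above 0.11 m and value of joint scone_lift below 0.003 m and velocity of joint scone_lid between -0.01 and 0.01 m/s); the robot touches nothing.
It fails at once if the lid of the loaf case is moved more than 15 mm (distance of loaf_handle from where it was at the start of the episode above 0.015 m).
It also fails if it takes over 32 s, if anything falls off the work surface, if the arm or the gripper's body presses on something with over 40 N, if the wrist force passes 120 N, or if a joint passes its speed limit or range.

## Working session

There is one attempt and no reset: what is moved stays moved. The work goes in short steps, Python scripts to look and compute and a tool call to move; the robot and the scene stay as the last step left them, time stands still between calls to the robot, and variables do not carry over. Pictures are saved under pics/ and viewed, about 8 in all and at most 12, crops included, and the job is handed in when it is done.

Besides the shell and the picture viewer there is one more tool, called as name(argument=value, ...), one argument or row to a line, values as JSON. drive_tool: Moves the arm, as the interface text tells. Its arguments: {"type":"object","properties":{"steps":{"type":"array","items":{"type":"object","properties":{"tx":{"type":"number"},"ty":{"type":"number"},"tz":{"type":"number"},"turn":{"type":"number"},"gripper":{"type":"number"}}}},"grip_force":{"type":"number"}},"required":["steps"]}

```bash
mkdir -p pics
python3 - <<'E'
from station import status, snapshot
import cv2, numpy as np, pickle
for n in ("top","side"):
    s=snapshot(n); pickle.dump(s,open(n+".pkl","wb"))
    cv2.imwrite(f"pics/{n}0.png",s["frame"][:,:,::-1])
    print(n,s["fovy"],s["cx"],s["cy"],np.round(s["extrinsics"],3).tolist(), [k for k in s])
print(status.get_state())
E
```

```text
top 52.75453639747365 321.5735795946552 200.55272282675034 [[0.022, -1.0, 0.003, -0.097], [0.999, 0.022, 0.046, -0.539], [-0.046, 0.002, 0.999, -0.996], [0.0, 0.0, 0.0, 1.0]] ['frame', 'z_map', 'fovy', 'cx', 'cy', 'extrinsics']
side 44.481431997171306 320.5903140367905 197.85359858523697 [[-0.776, -0.631, -0.007, 0.408], [0.486, -0.605, 0.631, -0.402], [-0.402, 0.486, 0.776, -0.72], [0.0, 0.0, 0.0, 1.0]] ['frame', 'z_map', 'fovy', 'cx', 'cy', 'extrinsics']
{'t': 0.1, 'joints': array([ 1.19541906e+00,  4.91480906e-01,  1.55938308e+00,  5.72253619e-05,
        1.09169787e+00, -1.05604199e-01]), 'joint_vel': array([-7.44052313e-04, -1.16437719e-03, -2.31811202e-03,  9.79984388e-06,
        1.05504463e-03,  1.18117354e-04]), 'joint_torque': array([ 1.92234125e-03, -6.13615823e+01, -2.58604914e+01,  6.93305489e-02,
        4.70457331e-02, -5.46017282e-05]), 'position': array([0.16653666, 0.60237473, 0.40423338]), 'ee_rot': array([ 7.95781964e-01,  6.05583050e-01, -4.27574904e-04,  2.29477997e-04]), 'contact_force': array([0.01805313, 0.20908513, 0.00587779]), 'wrist_torque': array([-0.03013808, -0.01742876, -0.0285469 ]), 'width': 0.09494192391084023}
```

View pics/top0.png

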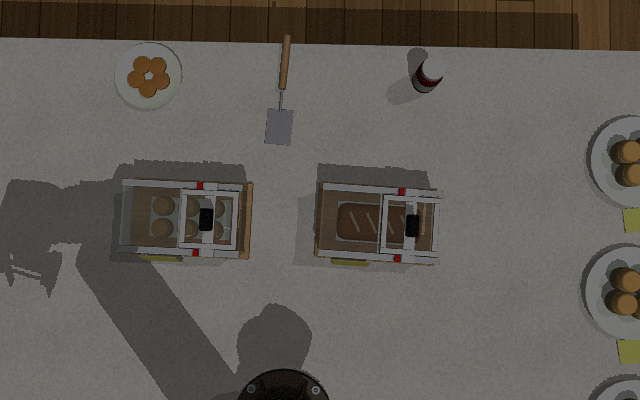

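View pics/side0.png

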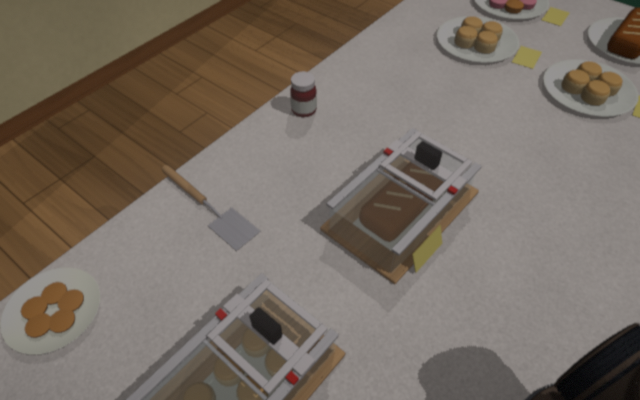

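The top view shows the scone case on the left with its handle at about (206,219), and the loaf case on the right with its handle at (412,225). The fixed top lies to the left of each lid, so open is roughly +y. The side view agrees: the scone handle is at about (266,324) and the loaf handle at (428,155).

```bash
cat > h.py <<'E'
import numpy as np, cv2
def cloud(s):
    f=200/np.tan(np.radians(s["fovy"]/2)); z=s["z_map"]
    v,u=np.mgrid[:400,:640]
    P=np.stack([(u-s["cx"])/f*z,-(v-s["cy"])/f*z,-z],-1)
    E=s["extrinsics"]; return (P-E[:3,3])@E[:3,:3]
def ray(s,u,v,h):
    f=200/np.tan(np.radians(s["fovy"]/2)); E=s["extrinsics"]; R=E[:3,:3]
    c=-R.T@E[:3,3]; d=R.T@np.array([(u-s["cx"])/f,-(v-s["cy"])/f,-1])
    return c+d*(h-c[2])/d[2]
E
python3 - <<'E'
import pickle; from h import *
for n,boxes in (("top",[(150,250,195,245),(370,440,195,250)]),("side",[(225,300,290,360),(400,455,130,180)])):
    s=pickle.load(open(n+".pkl","rb")); C=cloud(s); I=s["frame"].astype(int)
    for u0,u1,v0,v1 in boxes:
        m=np.zeros((400,640),bool); m[v0:v1,u0:u1]=True
        k=m&(I.max(2)<45)&(s["z_map"]>0); t=k&(C[...,2]>.130)
        p=C[t]; print(n,k.sum(),t.sum(), "z",np.percentile(C[k][:,2],[5,50,95]).round(3))
        r=cv2.minAreaRect((p[:,:2]*1000).astype(np.float32)); print(" top face mm",r, p.mean(0).round(4))
    red=((I[...,0]>120)&(I[...,1]<60)&(I[...,2]<60)).astype(np.uint8)
    N,_,st,ce=cv2.connectedComponentsWithStats(red)
    for i in range(1,N):
        if st[i,4]>10: print(" red",st[i],ce[i].round(1),ray(s,*ce[i],.096).round(4),C[int(ce[i][1]),int(ce[i][0])].round(3))
    # white pixels at lid/rail height: rectangle
    if n=="top":
        for u0,u1 in ((90,260),(300,450)):
            w=(I.min(2)>120)&(C[...,2]>.07)&(C[...,2]<.125); w[:,:u0]=0; w[:,u1:]=0
            print(" frame",cv2.minAreaRect((C[w][:,:2]*1000).astype(np.float32)),w.sum(),np.percentile(C[w][:,2],[5,50,95]))
E
```

```text
top 350 221 z [0.09  0.133 0.136]
 top face mm ((489.24176025390625, 172.92413330078125), (22.423507690429688, 48.71770477294922), 89.93692016601562) [0.4888 0.1727 0.1341]
top 454 219 z [0.073 0.127 0.137]
 top face mm ((485.3121032714844, -287.59075927734375), (22.888723373413086, 48.78883743286133), 85.02849578857422) [ 0.4852 -0.2869  0.1347]
 frame ((481.8902587890625, 169.5364990234375), (120.06975555419922, 144.47474670410156), 88.56446838378906) 61 [0.09199011 0.09472334 0.09784741]
 frame ((627.9567260742188, -288.06756591796875), (116.3042984008789, 417.7062072753906), 87.611083984375) 48 [0.09269845 0.09509797 0.09726945]
side 605 434 z [0.11  0.137 0.14 ]
 top face mm ((488.9638671875, 174.9525146484375), (19.931140899658203, 46.67119598388672), 87.46329498291016) [0.4878 0.1755 0.1375]
side 437 210 z [0.106 0.129 0.14 ]
 top face mm ((484.20794677734375, -285.5303039550781), (21.709766387939453, 44.83747100830078), 83.91301727294922) [ 0.484  -0.2828  0.1369]
 red [385 149   7   4  17] [388.1 150.5] [ 0.5659 -0.2704  0.096 ] [ 0.566 -0.269  0.098]
 red [449 186   8   6  25] [452.6 188.7] [ 0.4116 -0.2624  0.096 ] [ 0.413 -0.262  0.097]
 red [217 309   9   9  44] [220.8 313.2] [0.5696 0.197  0.096 ] [0.57  0.198 0.097]
 red [288 373  10   9  54] [292.  376.8] [0.4151 0.2014 0.096 ] [0.415 0.201 0.098]
```

Both views agree: the scone handle is at (0.489, 0.174), with its top at about 0.136 m as given. The red bumps put the travel direction at about 88.4°. I need to turn the jaws by about +0.24 rad so they close along the travel.

drive_tool(
  steps=[
    {"tx": 0.024,"ty": -0.032,"turn": 0.03,"gripper": -1},
    {"tx": 0.024,"ty": -0.032,"turn": 0.03,"gripper": -1},
    {"tx": 0.024,"ty": -0.032,"turn": 0.03,"gripper": -1},
    {"tx": 0.024,"ty": -0.032,"turn": 0.03,"gripper": -1},
    {"tx": 0.024,"ty": -0.032,"turn": 0.03,"gripper": -1},
    {"tx": 0.024,"ty": -0.032,"turn": 0.03,"gripper": -1},
    {"tx": 0.024,"ty": -0.032,"turn": 0.03,"gripper": -1},
    {"tx": 0.024,"ty": -0.032,"turn": 0.03,"gripper": -1},
  ],
)

```text
validation failed for argument at $.st...
```

drive_tool(
  steps=[
    {"tx": 0.024,"ty": -0.032,"tz": 0.0,"turn": 0.03,"gripper": -1.0},
  ],
)

```text
t: 0.18
position: [0.1885, 0.5729, 0.4036]
ee_rot: [0.786, 0.619, -0.0, -0.0]
contact_force: [1.1, 0.5, 0.2]
width: 0.0952
```

That one was accepted. The refused call left out "tz", so I'll give every field in each row.

drive_tool(
  steps=[
    {"tx": 0.024,"ty": -0.032,"tz": 0.0,"turn": 0.03,"gripper": -1.0},
    {"tx": 0.024,"ty": -0.032,"tz": 0.0,"turn": 0.03,"gripper": -1.0},
    {"tx": 0.024,"ty": -0.032,"tz": 0.0,"turn": 0.03,"gripper": -1.0},
    {"tx": 0.024,"ty": -0.032,"tz": 0.0,"turn": 0.03,"gripper": -1.0},
    {"tx": 0.024,"ty": -0.032,"tz": 0.0,"turn": 0.03,"gripper": -1.0},
    {"tx": 0.024,"ty": -0.032,"tz": 0.0,"turn": 0.03,"gripper": -1.0},
    {"tx": 0.024,"ty": -0.032,"tz": 0.0,"turn": 0.03,"gripper": -1.0},
    {"tx": 0.024,"ty": -0.032,"tz": 0.0,"turn": 0.03,"gripper": -1.0},
  ],
)

```text
t: 0.85
position: [0.3837, 0.306, 0.401]
ee_rot: [0.699, 0.715, -0.002, 0.0]
contact_force: [1.4, 0.5, -0.2]
width: 0.0952
```

drive_tool(
  steps=[
    {"tx": 0.022,"ty": -0.028,"tz": 0.0,"turn": -0.02,"gripper": -1.0},
    {"tx": 0.022,"ty": -0.028,"tz": 0.0,"turn": -0.02,"gripper": -1.0},
    {"tx": 0.022,"ty": -0.028,"tz": -0.01,"turn": -0.01,"gripper": -1.0},
    {"tx": 0.022,"ty": -0.028,"tz": -0.01,"turn": 0.0,"gripper": -1.0},
    {"tx": 0.015,"ty": -0.018,"tz": -0.01,"turn": 0.0,"gripper": -1.0},
    {"tx": 0.0,"ty": 0.0,"tz": 0.0,"turn": 0.0,"gripper": -1.0},
  ],
)

```text
t: 1.35
position: [0.4935, 0.163, 0.3698]
ee_rot: [0.718, 0.696, -0.002, 0.001]
contact_force: [-0.2, -0.3, -1.1]
width: 0.0952
```

Run:
```python
from station import status, snapshot
from h import *
s=snapshot("wrist"); cv2.imwrite("pics/w1.png",s["frame"][:,:,::-1])
C=cloud(s); I=s["frame"].astype(int); k=(I.max(2)<50)&(C[...,2]>.128)&(C[...,2]<.145)&(s["z_map"]>0)
k=cv2.morphologyEx(k.astype(np.uint8),cv2.MORPH_OPEN,np.ones((5,5)))
N,L,st,ce=cv2.connectedComponentsWithStats(k)
for i in range(1,N):
    if st[i,4]>200: p=C[L==i]; print(st[i],p.mean(0).round(4),cv2.minAreaRect((p[:,:2]*1000).astype(np.float32)))
print(status.get_state()["position"],status.get_state()["ee_rot"])
```

```text
[ 322  177   26   60 1526] [0.4881 0.1734 0.1361] ((489.5037536621094, 173.67721557617188), (20.470449447631836, 49.04106903076172), 88.28364562988281)
[0.49265374 0.16400689 0.37040424] [ 7.18471849e-01  6.95553689e-01 -1.68150352e-03  6.63475749e-04]
```

View pics/w1.png

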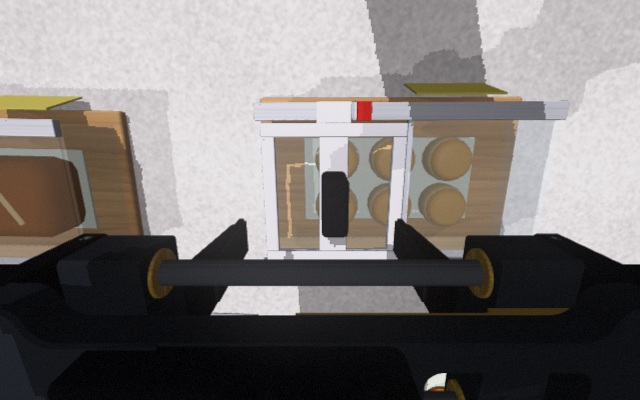

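The wrist view shows the handle at about (335,205) between the jaws, with six scones in the case. It gives (0.489, 0.174) and 88.3°, in agreement with the other two cameras. The jaw angle is 88.2°.

drive_tool(
  steps=[
    {"tx": -0.004,"ty": 0.01,"tz": -0.01,"turn": 0.0,"gripper": -1.0},
    {"tx": 0.0,"ty": 0.0,"tz": -0.025,"turn": 0.0,"gripper": -1.0},
    {"tx": 0.0,"ty": 0.0,"tz": -0.025,"turn": 0.0,"gripper": -1.0},
    {"tx": 0.0,"ty": 0.0,"tz": -0.015,"turn": 0.0,"gripper": -1.0},
    {"tx": 0.0,"ty": 0.0,"tz": 0.0,"turn": 0.0,"gripper": -1.0},
  ],
)

```text
t: 1.82
position: [0.4866, 0.1765, 0.2947]
ee_rot: [0.719, 0.695, -0.0, 0.001]
contact_force: [-0.3, 0.1, -0.6]
width: 0.0952
```

drive_tool(
  steps=[
    {"tx": 0.002,"ty": -0.002,"tz": 0.0,"turn": 0.0,"gripper": 1.0},
    {"tx": 0.0,"ty": 0.0,"tz": 0.0,"turn": 0.0,"gripper": 1.0},
    {"tx": 0.0,"ty": 0.0,"tz": 0.0,"turn": 0.0,"gripper": 1.0},
    {"tx": 0.0,"ty": 0.0,"tz": 0.0,"turn": 0.0,"gripper": 1.0},
    {"tx": 0.0,"ty": 0.0,"tz": 0.0,"turn": 0.0,"gripper": 1.0},
    {"tx": 0.0,"ty": 0.0,"tz": 0.0,"turn": 0.0,"gripper": 1.0},
    {"tx": 0.0,"ty": 0.0,"tz": 0.0,"turn": 0.0,"gripper": 1.0},
    {"tx": 0.0,"ty": 0.0,"tz": 0.0,"turn": 0.0,"gripper": 1.0},
  ],
  grip_force=30,
)

```text
t: 2.48
position: [0.4883, 0.1764, 0.2997]
ee_rot: [0.718, 0.696, 0.002, 0.002]
contact_force: [0.1, -0.2, -0.2]
width: 0.0471
```

The tool drifted up 5 mm while the fingers closed, and they are still closing. I'll correct the height and finish the grip.

drive_tool(
  steps=[
    {"tx": 0.0,"ty": -0.001,"tz": -0.003,"turn": 0.0,"gripper": 1.0},
    {"tx": 0.0,"ty": 0.0,"tz": -0.002,"turn": 0.0,"gripper": 1.0},
    {"tx": 0.0,"ty": 0.0,"tz": -0.001,"turn": 0.0,"gripper": 1.0},
    {"tx": 0.0,"ty": 0.0,"tz": -0.001,"turn": 0.0,"gripper": 1.0},
    {"tx": 0.0,"ty": 0.0,"tz": 0.0,"turn": 0.0,"gripper": 1.0},
    {"tx": 0.0,"ty": 0.0,"tz": 0.0,"turn": 0.0,"gripper": 1.0},
  ],
)

```text
t: 2.98
position: [0.4883, 0.1751, 0.2926]
ee_rot: [0.718, 0.696, 0.002, 0.003]
contact_force: [-0.4, 0.9, 1.8]
width: 0.0216
```

Gripped at 22 mm, which matches the handle. Now lift about 20 mm.

drive_tool(
  steps=[
    {"tx": 0.0,"ty": 0.0,"tz": 0.007,"turn": 0.0,"gripper": 1.0},
    {"tx": 0.0,"ty": 0.0,"tz": 0.007,"turn": 0.0,"gripper": 1.0},
    {"tx": 0.0,"ty": 0.0,"tz": 0.006,"turn": 0.0,"gripper": 1.0},
    {"tx": 0.0,"ty": 0.0,"tz": 0.0,"turn": 0.0,"gripper": 1.0},
  ],
)

```text
t: 3.32
position: [0.4885, 0.1751, 0.3136]
ee_rot: [0.718, 0.696, 0.002, 0.002]
contact_force: [-0.9, 0.5, -2.4]
width: 0.0219
```

Run:
```python
from station import status, snapshot
import cv2
s=snapshot("side"); cv2.imwrite("pics/s2.png",s["frame"][:,:,::-1])
d=status.get_state(); print(d["position"],d["contact_force"],d["width"])
```

```text
[0.48846748 0.17513643 0.31326733] [ 0.41438339  0.02472569 -2.26634671] 0.02160386757264811
```

View pics/s2.png

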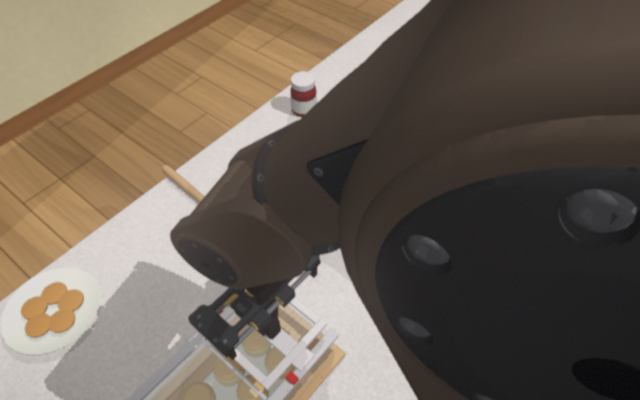

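The side view shows the lid raised, with a gap above the rail near (300,355). The load is about 2.3 N, which fits the lid's weight. Now slide it.

drive_tool(
  steps=[
    {"tx": 0.0005,"ty": 0.015,"tz": 0.0,"turn": 0.0,"gripper": 1.0},
    {"tx": 0.0005,"ty": 0.015,"tz": 0.0,"turn": 0.0,"gripper": 1.0},
    {"tx": 0.0005,"ty": 0.015,"tz": 0.0,"turn": 0.0,"gripper": 1.0},
    {"tx": 0.0005,"ty": 0.015,"tz": 0.0,"turn": 0.0,"gripper": 1.0},
    {"tx": 0.0005,"ty": 0.015,"tz": 0.0,"turn": 0.0,"gripper": 1.0},
  ],
)

```text
t: 3.78
position: [0.4907, 0.2496, 0.3133]
ee_rot: [0.718, 0.696, 0.001, 0.003]
contact_force: [1.5, -3.6, -2.9]
width: 0.0218
```

drive_tool(
  steps=[
    {"tx": 0.0005,"ty": 0.015,"tz": 0.0,"turn": 0.0,"gripper": 1.0},
    {"tx": 0.0005,"ty": 0.015,"tz": 0.0,"turn": 0.0,"gripper": 1.0},
    {"tx": 0.0005,"ty": 0.01,"tz": 0.0,"turn": 0.0,"gripper": 1.0},
    {"tx": 0.0,"ty": 0.006,"tz": 0.0,"turn": 0.0,"gripper": 1.0},
    {"tx": 0.0,"ty": 0.004,"tz": 0.0,"turn": 0.0,"gripper": 1.0},
  ],
)

```text
t: 4.2
position: [0.4922, 0.303, 0.3127]
ee_rot: [0.718, 0.696, 0.001, 0.003]
contact_force: [1.7, -1.7, -2.7]
width: 0.0219
```

It has slid 128 mm. Lower it onto the rails.

drive_tool(
  steps=[
    {"tx": 0.0,"ty": 0.0,"tz": -0.006,"turn": 0.0,"gripper": 1.0},
    {"tx": 0.0,"ty": 0.0,"tz": -0.006,"turn": 0.0,"gripper": 1.0},
    {"tx": 0.0,"ty": 0.0,"tz": -0.004,"turn": 0.0,"gripper": 1.0},
    {"tx": 0.0,"ty": 0.0,"tz": -0.002,"turn": 0.0,"gripper": 1.0},
    {"tx": 0.0,"ty": 0.0,"tz": 0.0,"turn": 0.0,"gripper": 1.0},
  ],
)

```text
t: 4.62
position: [0.4922, 0.3026, 0.2926]
ee_rot: [0.718, 0.696, 0.001, 0.003]
contact_force: [-1.7, 2.2, 1.9]
width: 0.0218
```

Same height and force as at the start, so the lid is seated. Release slowly.

drive_tool(
  steps=[
    {"tx": 0.0,"ty": 0.0,"tz": 0.0,"turn": 0.0,"gripper": -1.0},
    {"tx": 0.0,"ty": 0.0,"tz": 0.0,"turn": 0.0,"gripper": -1.0},
    {"tx": 0.0,"ty": 0.0,"tz": 0.0,"turn": 0.0,"gripper": -1.0},
    {"tx": 0.0,"ty": 0.0,"tz": 0.0,"turn": 0.0,"gripper": -1.0},
    {"tx": 0.0,"ty": 0.0,"tz": 0.0,"turn": 0.0,"gripper": -1.0},
    {"tx": 0.0,"ty": 0.0,"tz": 0.0,"turn": 0.0,"gripper": -1.0},
    {"tx": 0.0,"ty": 0.0,"tz": 0.0,"turn": 0.0,"gripper": -1.0},
  ],
)

```text
t: 5.2
position: [0.4921, 0.3013, 0.2932]
ee_rot: [0.719, 0.695, 0.0, 0.003]
contact_force: [-0.3, 0.1, 0.6]
width: 0.0628
```

drive_tool(
  steps=[
    {"tx": 0.0,"ty": 0.0,"tz": 0.01,"turn": 0.0,"gripper": -1.0},
    {"tx": 0.0,"ty": 0.0,"tz": 0.025,"turn": 0.0,"gripper": -1.0},
    {"tx": 0.0,"ty": 0.0,"tz": 0.035,"turn": 0.0,"gripper": -1.0},
    {"tx": 0.0,"ty": 0.0,"tz": 0.035,"turn": 0.0,"gripper": -1.0},
    {"tx": 0.0,"ty": 0.03,"tz": 0.0,"turn": 0.0,"gripper": -1.0},
    {"tx": 0.0,"ty": 0.04,"tz": 0.0,"turn": 0.0,"gripper": -1.0},
    {"tx": 0.0,"ty": 0.04,"tz": 0.0,"turn": 0.0,"gripper": -1.0},
    {"tx": 0.0,"ty": 0.0,"tz": 0.0,"turn": 0.0,"gripper": -1.0},
  ],
)

```text
t: 5.87
position: [0.4909, 0.413, 0.4107]
ee_rot: [0.72, 0.694, 0.002, 0.003]
contact_force: [0.7, 0.2, -0.7]
width: 0.095
```

drive_tool(
  steps=[
    {"tx": -0.02,"ty": 0.035,"tz": 0.0,"turn": 0.0,"gripper": -1.0},
    {"tx": -0.02,"ty": 0.035,"tz": 0.0,"turn": 0.0,"gripper": -1.0},
    {"tx": -0.02,"ty": 0.035,"tz": 0.0,"turn": 0.0,"gripper": -1.0},
    {"tx": -0.02,"ty": 0.035,"tz": 0.0,"turn": 0.0,"gripper": -1.0},
    {"tx": -0.02,"ty": 0.03,"tz": 0.0,"turn": 0.0,"gripper": -1.0},
    {"tx": 0.0,"ty": 0.0,"tz": 0.0,"turn": 0.0,"gripper": -1.0},
  ],
)

```text
t: 6.37
position: [0.3871, 0.5865, 0.4155]
ee_rot: [0.721, 0.693, 0.003, 0.003]
contact_force: [0.0, 0.2, -0.0]
width: 0.0953
```

Run:
```python
from station import status, snapshot
from h import *
s=snapshot("top"); cv2.imwrite("pics/t3.png",s["frame"][:,:,::-1])
C=cloud(s); I=s["frame"].astype(int); k=((I.max(2)<45)&(C[...,2]>.125)&(C[...,2]<.165)&(s["z_map"]>0)).astype(np.uint8)
N,L,st,ce=cv2.connectedComponentsWithStats(k)
for i in range(1,N):
    if st[i,4]>60: p=C[(L==i)&(C[...,2]>.13)]; print(st[i],p.mean(0).round(4),cv2.minAreaRect((p[:,:2]*1000).astype(np.float32)))
d=status.get_state(); print(d["t"],d["position"],d["contact_force"],d["width"],abs(d["joint_vel"]).max())
```

```text
[140 205  13  23 248] [0.4927 0.3002 0.1341] ((493.0292663574219, 300.9217529296875), (48.456947326660156, 22.3714542388916), 0.7624806761741638)
[408 214  11  23 229] [ 0.4851 -0.2868  0.1346] ((485.5418701171875, -287.76458740234375), (22.19552230834961, 48.45350646972656), 87.65306854248047)
6.4167 [0.3885004  0.58477184 0.41555983] [-0.18850283 -0.84789615  0.1264613 ] 0.09535575543326251 0.06293913346197733
```

View pics/t3.png

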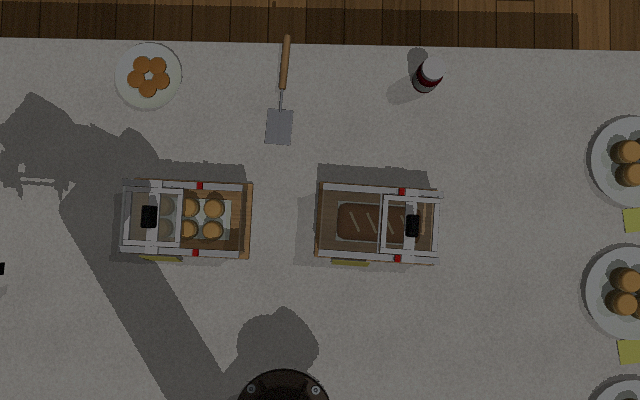

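The top view shows the scone lid open, with its handle at (149,216). It moved 128 mm, and its top height reads 0.134 m, the same as before. The loaf handle has not moved, and the arm is clear. Handing in.

```bash
python3 -c "
from station import ctrl; ctrl.close_job()"
```

```text
the job is handed in; nothing more can be done
```

The scone case is open and the job is handed in at about 6.4 s. I gripped the lid by its black handle, lifted it about 20 mm over the red bumps, slid it open, set it down on its rails and moved the arm clear.

**Last checks (top camera, after release):**
- **Scone lid:** the handle moved 128 mm, against the 110 mm needed. Its top reads 0.134 m, the same as when shut, so the lid is down on its rails.
- **Loaf lid:** the handle stayed within about 0.2 mm of where it started.
- **Arm:** it is well away from both cases, with external force under 1 N. The fastest joint was still settling at 0.06 rad/s in that reading.

**Problems along the way:**
- **Refused move call:** my first call was rejected, probably because its rows left out "tz". Nothing moved.
- **Drift while gripping:** the tool rose about 5 mm as the fingers closed, and I corrected it before the grip was complete.

No check failed. The side and top cameras differed by about 3 mm on the handle's position, and the wrist camera's reading lay between them.

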